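# Hold a spotting plate flush on the tilted table

### The job

Take the loose steel pin off the tilting table and lay it on the bench, at least a hand's breadth clear of the table. Then pick up the spotting plate by its rib, tilt it to match the sloped face and lower it slowly and hold it flush there, lengthwise up the slope, midway across, low edge down at the two stop pins, pressed lightly but clearly harder than its own weight (about 10 N). Leave the table's tilt and the V-block and jar as they are, and finish while still gripping and pressing the plate.

Things in the scene. Friction and masses are not known exactly. Their poses are not given: they have to be found in the camera images.
- table_base: Fixed dark base of the tilting table, 150 x 146 x 12 mm, two cheeks (44 x 10 mm, inner sides 124 mm apart, tops 64 mm above the bench) near the low end. Origin: centre of its underside, on the bench. x points level toward the high end of the slope, y along the tilt axis, z up. Tilt axis at x = -45 mm, 50 mm above the bench.
- face_low (a point): Point on the ground steel face midway between the two stop pins, on the line of their uphill sides. x points up the slope, y across, z out of the face. The flat face, 116 mm wide, runs 110 mm up from here, tilted 9 to 21 degrees, held by a stiff lock. Stop pins: 9 mm thick, 8 mm tall above the face, at y = -32 and 32 mm, x = -4.5 mm.
- face_high (a point): Middle of the upper edge of the same face, 110 mm up the slope from face_low; same axes.
- steel_rod: Loose turned steel pin, 20 mm thick, 109 mm long, 0.25 to 0.4 kg, lying across the face against the uphill sides of the stop pins. y runs along it. Origin: middle of its length, on its underside; its axis is 10 mm above that point (vertically at the start) and 10 mm from the face. The bench within 6 cm of x = 0.465, y = -0.11 m is always free.
- spotting_plate: Loose aluminium plate 84 (x) x 76 (y) x 10 mm, flat underside, on top a rib to hold it by: 60 mm long (along x), 14 mm thick (along y), its top 44 mm above the underside. 0.19 to 0.3 kg. Lies flat on the bench. Origin: centre of the underside; z up through the rib. Both ends are alike.
- small_jar: Loose jar with a dark lid, 53 mm across, 66 mm high; bystander. Origin: centre of its underside.
- v_block: Loose ground steel V-block, 42 x 48 x 36 mm; bystander, standing on the bench. Origin: centre of its underside.
There are look-alikes about, which are no part of the job. Of the things that look like the spotting_plate, the larger one is meant.

How it is judged:
On the way:
1. the steel pin lies on the bench clear of the table, let go (height (world z) of steel_rod below 0.025 m and horizontal distance between steel_rod and table_base above 0.15 m and contact force between the fingers and steel_rod below 0.1 N and linear speed of steel_rod below 0.03 m/s), for 0.2 s.
At the end, for the whole second after the job is handed in: Gripped plate flush on the face (2.5 mm, 0.03 rad), lengthwise up the slope within 0.12 rad, low edge at most 10 mm from the stop pins, centre within 12 mm of the middle, pressed with 4.5 to 30 N, at rest; steel pin let go and at rest on the bench, 0.15 m or more from the base's centre (all of step 1 and angle between the z axis of spotting_plate and the z axis of face_low, either way round below 0.03 rad and angle between the x axis of spotting_plate and the x axis of face_low, either way round below 0.12 rad and z of spotting_plate in the frame of face_low between -0.0025 and 0.0025 m and x of spotting_plate in the frame of face_low between 0.038 and 0.052 m and y of spotting_plate in the frame of face_low between -0.012 and 0.012 m and contact force between spotting_plate and table_base between 4.5 and 30 N and contact force between the fingers and spotting_plate above 4 N and linear speed of spotting_plate below 0.02 m/s); the arm keeps its last pose, push and grip.
It fails at once if the plate is pressed on the table with more than 80 N (contact force between spotting_plate and table_base above 80 N).
It fails at once if the table is pushed out of its tilt (its upper edge moves 4 mm) (distance of face_high from where it was at the start of the episode above 0.004 m).
It fails at once if the V-block or the jar is moved by more than 20 mm (distance of any of v_block, small_jar from where it was at the start of the episode above 0.02 m).
It also fails if it takes over 51 s, if anything falls off the work surface, if the arm or the gripper's body presses on something with over 40 N, if the wrist force passes 120 N, or if a joint passes its speed limit or range.

### The arm

A 7-joint arm with a two-finger parallel gripper is mounted at the origin on a cart in front of the work surface, level with it; the furniture and walls round the work are solid. World frame = base frame: x ahead of the robot, y to its left, z up, the work surface at z = 0. Lengths are in m, angles in rad, forces in N, time in s.
With the tool pointing down it reaches from about 0.35 to 0.9 m from the base axis. Payload 19.9 kg.
Tool frame: the origin (TCP) lies between the finger pads; the fingertips stand 19 mm ahead of it and the grasp point (between the pads) is the TCP; z points along the fingers, y is the line along which they close (so a half turn about z gives the same grasp; the last joint's range is limited). The gripper opens to 94 mm and grips with 3 to 60 N. Pads are 16 mm wide; open, the fingers measure 119 mm over their backs; the gripper's body (75 mm by 177 mm) begins 78 mm behind the grasp point.
Start: joints at [-1.312, 0.417, -0.01, 1.614, 0.005, 1.111, -0.053], TCP at [0.185, 0.597, 0.224] pointing down, gripper open.
Joint ranges: [-2.81, 2.81], [-0.39, 2.02], [-1.27, 1.25], [0.06, 2.57], [-1.19, 4.33], [0.19, 2], [-2.82, 2.82]. Speed limits (rad/s): [1.89, 1.89, 2.39, 2.39, 3.01, 3.01, 3.01].

### API

Orientations are given as a 3x3 rotation matrix whose columns are the frame's x, y, z axes.
In Python, from rig import robot gives the robot as it stands. Calls block until the motion is done:
- robot.move_ptp(position, orientation): joint-space move of the TCP to a pose.
- robot.move_linear(position, velocity=0.15, frame=None, threshold=None): straight line of the TCP; frame=None keeps the orientation; velocity is the mean speed in m/s. With threshold (N) it stops when the force on the tool has changed by that much, and returns True; else False.
- robot.goto_joints(angles): joint-space move.
- robot.gripper_to(opening): finger opening in m; the grip force is fixed at half the most; returns when the fingers have stopped.
- robot.pause(seconds).
- robot.ik(position, orientation): joint angles nearest the present ones, or None.
- robot.get_state(): the state.
- robot.grab_frame(name): name is "scene" or "top"; returns the picture (384x512x3 uint8, red, green, blue); there is no depth.
- robot.camera_info(name): a dict with "fx", "fy", "cx", "cy" (pixels), "dist" ([k1, k2, p1, p2, k3] as OpenCV has them; the pictures are not rectified), "rvec" (rotation vector, rad) and "tvec" (3), from world to camera coordinates, as OpenCV has them. Camera axes: x right, y down, z forward; pixel columns grow to the right and rows downward; lengths in m; the calibration is good to about 2 mm. A picture is of the moment at which its call begins. camera_info takes no time and is no camera call.
A pose or a line that the arm cannot do raises robot.PlanningError and nothing moves.
- robot.sign_off(): hands the job in; it is judged then, once.
The state is a dict: "time": time; "qpos": joint angles; "joint_vel": joint speeds; "effort": joint torques, N m; "ee_pos": TCP position; "tool_rot": TCP orientation; "force": force on the tool from outside, world axes, zero at the start; "moment": the same for the moment, N m; "opening": finger opening in m; "grasp_force": force on a finger pad.
Only numpy, scipy, OpenCV 4.12 (cv2) and the standard library are available. Lean on these libraries where they do the work, as an engineer would, in place of code of your own. Each camera call takes 0.05 s, during which the arm holds its last target. There are 200 camera calls.

## Working session

There is one attempt and no reset: what is moved stays moved. The work goes in short steps, each a Python script; the robot and the scene stay as the last script left them, time stands still between calls to the robot, and variables do not carry over. Pictures are saved under pics/ and viewed, at most 10 in all, crops included, and the job is handed in when it is done.

```bash
mkdir -p pics; ls; python3 - <<'E'
from rig import robot
import cv2
for n in("scene","top"):
    im=robot.grab_frame(n); cv2.imwrite(f"pics/{n}0.png",im[:,:,::-1]); print(n,robot.camera_info(n))
s=robot.get_state();print(s["time"],s["force"],s["tool_rot"])
a=cv2.imread("pics/scene0.png");b=cv2.imread("pics/top0.png")
E
```

```text
pics
scene {'fx': 441.47671172146096, 'fy': 441.47671172146096, 'cx': 255.44785574745552, 'cy': 194.39148245461834, 'dist': array([0.03182459, 0.        , 0.        , 0.        , 0.        ]), 'rvec': array([ 2.34522256, -0.63273321,  0.26660476]), 'tvec': array([-0.3682187 ,  0.41020058,  0.6398111 ])}
top {'fx': 415.6872841761883, 'fy': 415.6872841761883, 'cx': 260.567741357014, 'cy': 183.61425488533916, 'dist': array([0.0298764, 0.       , 0.       , 0.       , 0.       ]), 'rvec': array([ 2.10711555, -2.17071007,  0.15880506]), 'tvec': array([0.28424715, 0.58160962, 0.9084572 ])}
0.1 [0.7428507  0.27101475 0.07099883] [[-9.55409795e-01  2.95283050e-01 -2.09605716e-04]
 [ 2.95283110e-01  9.55409293e-01 -9.83517713e-04]
 [-9.01568611e-05 -1.00155548e-03 -9.99999494e-01]]
```

View pics/scene0.png

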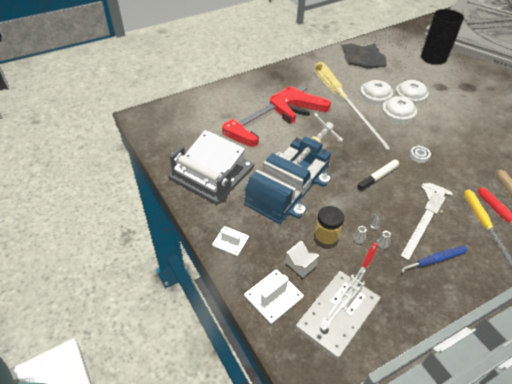

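View pics/top0.png

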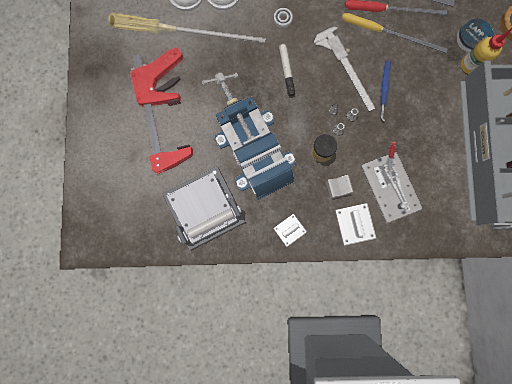

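Scene picture: tilting table (210,165), larger ribbed plate (274,295), smaller look-alike (231,241), V-block (302,259), jar (329,225). Top picture: table (205,208) with the pin at its low end (212,225), larger plate (355,224), smaller look-alike (290,230), V-block (341,187).
Candidates for the plate, in top-view pixels: (355,224) large, (290,230) small and (392,188) the clamp plate without a rib. I choose (355,224), and a crop will check it. For the pin, the only candidates are the one on the table (212,225) and the marker (288,70).

```bash
cat > h.py <<'E'
import numpy as np, cv2
from rig import robot
def cam(n):
    c=robot.camera_info(n); K=np.array([[c["fx"],0,c["cx"]],[0,c["fy"],c["cy"]],[0,0,1]])
    R=cv2.Rodrigues(np.array(c["rvec"]))[0]; return K,np.array(c["dist"]),R,np.array(c["tvec"])
def rays(n,px):
    K,d,R,t=cam(n); u=cv2.undistortPoints(np.array(px,float).reshape(-1,1,2),K,d)[:,0]
    D=np.c_[u,np.ones(len(u))]@R; return -R.T@t, D/np.linalg.norm(D,axis=1)[:,None]
def plane(n,px,z):
    o,D=rays(n,px); return o+D*((z-o[2])/D[:,2])[:,None]
def tri(ps,pt):
    """two-view points and ray gap"""
    o1,A=rays("scene",ps); o2,B=rays("top",pt); out=[]
    for a,b in zip(A,B):
        s=np.linalg.lstsq(np.c_[a,-b],o2-o1,rcond=None)[0]; p,q=o1+s[0]*a,o2+s[1]*b
        out.append(np.r_[(p+q)/2,np.linalg.norm(p-q)])
    return np.array(out)
def proj(n,P):
    K,d,R,t=cam(n); return cv2.projectPoints(np.array(P,float).reshape(-1,3),cv2.Rodrigues(R)[0],t,K,d)[0][:,0]
E
python3 - <<'E'
import cv2,numpy as np
from h import *
a=cv2.imread("pics/scene0.png");b=cv2.imread("pics/top0.png")
def t(im,x,y):return cv2.resize(im[y:y+75,x:x+100],(400,300),interpolation=cv2.INTER_CUBIC)
cv2.imwrite("pics/crop1.png",np.vstack([np.hstack([t(a,160,128),t(a,228,257)]),np.hstack([t(b,155,170),t(b,310,180)])]))
print(plane("top",[(355,224),(205,208),(290,230),(341,187),(324,150)],0.02).round(3)); print(plane("scene",[(274,295),(210,165)],0.02).round(3))
E
```

```text
[[0.493 0.051 0.02 ]
 [0.54  0.398 0.02 ]
 [0.483 0.202 0.02 ]
 [0.58  0.078 0.02 ]
 [0.67  0.113 0.02 ]]
[[0.493 0.043 0.02 ]
 [0.545 0.41  0.02 ]]
```

View pics/crop1.png

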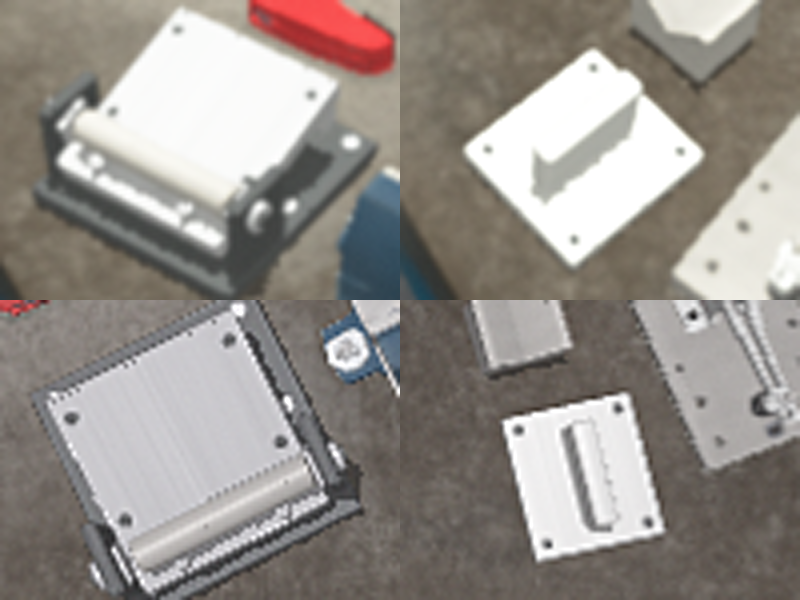

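The crop confirms it. The large plate's rib runs roughly along world x, and its four corner holes are clear in both views. The table face shows corner holes at tile pixels (178,30), (311,95), (113,111) in the scene view and (72,418), (230,340), (281,441), (125,520) in the top view. The rod lies at the low end between the cheeks.

```bash
cat > meas.py <<'E'
from h import *
def dark(im,px,r=3):
    g=cv2.cvtColor(im,cv2.COLOR_BGR2GRAY).astype(float); x,y=np.round(px).astype(int)
    w=g[y-r:y+r+1,x-r:x+r+1]; k=np.clip(np.median(w)-15-w,0,None); Y,X=np.mgrid[y-r:y+r+1,x-r:x+r+1]
    return np.array([(X*k).sum(),(Y*k).sum()])/k.sum()
OF={0:(160,128),1:(228,257),2:(155,170),3:(310,180)}
def T(i,p): # tile pixel to picture pixel (cv2 resize centre convention)
    p=np.array(p,float)-[(i%2)*400,(i//2)*300]; return (p+.5)/4-.5+OF[i]
a=cv2.imread("pics/scene0.png");b=cv2.imread("pics/top0.png")
E
python3 - <<'E'
from meas import *
np.set_printoptions(suppress=True,precision=4)
print("cams",rays("scene",[(0,0)])[0],rays("top",[(0,0)])[0])
fs=[dark(a,T(0,p)) for p in [(178,30),(311,95),(113,111)]]
ft=[dark(b,T(2,p)) for p in [(72,418),(230,340),(125,520),(281,441)]]
print("face px",np.array(fs),np.array(ft)); F=tri(fs,ft[:3]);print("face holes\n",F)
n=np.cross(F[1,:3]-F[0,:3],F[2,:3]-F[0,:3]);n/=np.linalg.norm(n);n*=np.sign(n[2]);print("n",n,"tilt",np.degrees(np.arccos(n[2])),"sides",np.linalg.norm(F[1,:3]-F[0,:3]),np.linalg.norm(F[2,:3]-F[0,:3]))
o,D=rays("top",ft); P=o+D*(((F[0,:3]-o)@n)/(D@n))[:,None];print("on plane",P)
ps=[dark(a,T(1,p)) for p in [(593,68),(680,152),(487,149),(574,240)]]
pt=[dark(b,T(3,p)) for p in [(518,430),(617,408),(547,544),(648,522)]]
Q=tri(ps,pt);print("plate px",np.array(ps),np.array(pt));print("plate holes\n",Q,Q.mean(0)); 
ax=(Q[0]+Q[1]-Q[2]-Q[3])[:2];print("yaw",np.arctan2(ax[1],ax[0]))
print("rib -y top edge lo,hi",tri([T(1,(545,162)),T(1,(640,97))],[T(3,(617,524)),T(3,(603,422))]))
print("high corners",tri([T(0,(180,8)),T(0,(340,82))],[T(2,(45,400)),T(2,(235,312))]))
E
```

```text
cams [ 0.2434 -0.2844  0.757 ] [0.4439 0.264  0.9888]
face px [[202.8866 133.9794]
 [237.5645 151.5129]
 [186.5699 154.0814]] [[172.3487 199.1158]
 [212.0189 179.4201]
 [185.4471 225.1145]
 [225.2946 204.6433]]
face holes
 [[0.5566 0.4638 0.0711 0.0007]
 [0.6001 0.3755 0.0661 0.0012]
 [0.4999 0.4378 0.0534 0.0006]]
n [-0.2248 -0.1658  0.9602] tilt 16.218720965728583 sides 0.098557155945556 0.0648735758027011
on plane [[0.557  0.4637 0.0712]
 [0.5995 0.3757 0.066 ]
 [0.4996 0.438  0.0533]
 [0.5435 0.3484 0.0481]]
plate px [[276.4613 272.9926]
 [298.6719 294.4875]
 [248.3502 293.4669]
 [270.9431 316.8261]] [[337.9837 211.9529]
 [364.4917 206.3227]
 [345.7093 242.029 ]
 [373.1008 234.7429]]
plate holes
 [[0.5242 0.0862 0.0104 0.0039]
 [0.5348 0.0242 0.0133 0.0027]
 [0.4535 0.0732 0.0138 0.0033]
 [0.4666 0.0104 0.0162 0.0007]] [0.4948 0.0485 0.0134 0.0027]
yaw 0.19008683563270867
rib -y top edge lo,hi [[0.4658 0.038  0.0446 0.002 ]
 [0.5217 0.0431 0.0465 0.001 ]]
high corners [[0.5678 0.4786 0.069  0.0001]
 [0.6151 0.3711 0.0731 0.0032]]
```

```bash
cat >> h.py <<'E'
def face(yaw,tilt,high):
    """rotation of face frame, face_low from middle of upper edge"""
    X=np.array([np.cos(yaw)*np.cos(tilt),np.sin(yaw)*np.cos(tilt),np.sin(tilt)]); Y=np.array([-np.sin(yaw),np.cos(yaw),0])
    R=np.c_[X,Y,np.cross(X,Y)]; return R,np.array(high)-.11*X
E
python3 - <<'E'
from meas import *
np.set_printoptions(suppress=True,precision=4)
hm=np.array([.5783,.4197,.0686]); yaw,tilt=.45,np.radians(16)
R,_=face(yaw,tilt,hm); high=hm+R[:,0]*.0145; R,low=face(yaw,tilt,high); print("low",low,"high",high)
f=lambda x,y,z:low+R@np.array([x,y,z])
pts=[f(110,58,0) if 0 else f(.11,.058,0),f(.11,-.058,0),f(0,.058,0),f(0,-.058,0),f(.01,.0545,.01),f(.01,-.0545,.01),f(-.0045,.032,.008),f(-.0045,-.032,.008)]
def t(im,n,i):
    x,y=OF[i]; o=cv2.resize(im[y:y+75,x:x+100],(800,600),interpolation=cv2.INTER_CUBIC)
    for k,p in enumerate(proj(n,pts)):
        q=tuple(((p-[x,y]+.5)*8).astype(int)); cv2.circle(o,q,4,(0,0,255) if k<4 else (0,255,0) if k<6 else (255,0,255),-1)
    return cv2.resize(o[:, :],(400,300),interpolation=cv2.INTER_AREA)
cv2.imwrite("pics/ov1.png",cv2.resize(np.hstack([t(a,"scene",0),t(b,"top",2)]),(800,300)))
rs=[T(0,(80,122)),T(0,(243,192))];rt=[T(2,(140,552)),T(2,(312,470))]
print("rod ends",tri(rs,rt),"pred",pts[4],pts[5])
for n,px in(("scene",[(276.4613,272.9926),(298.6719,294.4875),(248.3502,293.4669),(270.9431,316.8261)]),("top",[(337.9837,211.9529),(364.4917,206.3227),(345.7093,242.029),(373.1008,234.7429)])):
    P=plane(n,px,.01);v=P[0]+P[1]-P[2]-P[3];w=P[0]+P[2]-P[1]-P[3];print(n,"plate",P.mean(0),np.arctan2(v[1],v[0]),np.arctan2(-w[0],w[1]),np.linalg.norm(v)/2,np.linalg.norm(w)/2)
E
```

```text
low [0.4956 0.3798 0.0423] high [0.5909 0.4258 0.0726]
rod ends [[0.4809 0.4285 0.0574 0.0033]
 [0.5281 0.3295 0.0638 0.0074]] pred [0.4781 0.4318 0.0546] [0.5255 0.3337 0.0546]
scene plate [0.497  0.0496 0.01  ] 0.16585561888332853 0.18756688926740864 0.07064433455403868 0.0620914549104751
top plate [0.4938 0.0482 0.01  ] 0.20933221663480367 0.20489108008512796 0.07014165012845121 0.06505833128475401
```

View pics/ov1.png

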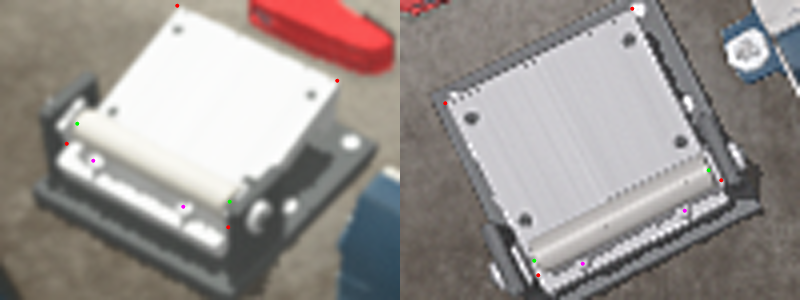

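The overlay fits both views within a couple of pixels: face corners, rod ends and stop pins land where predicted. I'll grasp the pin next, using a guarded descent that also probes the face height.

```bash
cat > geo.py <<'E'
from h import *
np.set_printoptions(suppress=True,precision=4)
YAW,TILT=.45,np.radians(16); LOW=np.array([.4956,.3798,.0423])
R,_=face(YAW,TILT,[0,0,0]); X,Y,Z=R.T
f=lambda x,y,z:LOW+R@np.array([x,y,z])
def flip(M): return M@np.diag([-1,-1,1.])
def down(yaw): return np.array([[np.cos(yaw),np.sin(yaw),0],[np.sin(yaw),-np.cos(yaw),0],[0,0,-1.]])
def best(p,M):
    q0=np.array(robot.get_state()["qpos"]); c=[]
    for A in(M,flip(M)):
        q=robot.ik(p,A)
        if q is not None:c.append((np.abs(np.array(q)-q0).max(),A,np.array(q)))
    return min(c,key=lambda t:t[0])
E
python3 - <<'E'
from geo import *
for n,p,M in(("rod",f(.01,0,.1),np.c_[Y,X,-Z]),("rodlow",f(.01,0,.02),np.c_[Y,X,-Z]),("bench",[.465,-.11,.022],down(0)),("bench90",[.465,-.11,.022],down(np.pi/2)),("plate",[.4954,.0489,.035],down(.195)),("seat",f(.046,0,.035),np.c_[-X,Y,-Z])):
    try:d,A,q=best(p,M);print(n,d,A[:,0],q)
    except ValueError:print(n,"none")
robot.gripper_to(.046)
d,A,q=best(f(.01,0,.1),np.c_[Y,X,-Z]); robot.move_ptp(f(.01,0,.1),A)
robot.move_linear(f(.01,0,.04),.12)
s0=robot.get_state()
hit=robot.move_linear(f(.01,0,.014),.02,threshold=4)
s=robot.get_state();print(hit,s["time"],"face coords TCP",R.T@(np.array(s["ee_pos"])-LOW),"dF",R.T@(np.array(s["force"])-s0["force"]),s["opening"])
E
```

```text
rod 0.5507682229641233 [-0.435   0.9004  0.    ] [-1.0009  0.3647  0.2982  1.9635 -0.0514  0.5599 -0.2456]
rodlow 0.6901455378466341 [-0.435   0.9004  0.    ] [-0.9489  0.5181  0.2591  1.951  -0.1188  0.4205 -0.1877]
bench 0.9607241657508422 [1. 0. 0.] [-0.5802  0.7119  0.9504  2.1342 -0.8823  0.7591 -0.614 ]
bench90 0.9049095520325164 [0. 1. 0.] [-0.4952  0.6409  0.8261  2.1322 -0.7597  0.6924  0.8519]
plate 1.0404344906108083 [0.981  0.1938 0.    ] [-0.6385  0.5479  0.5882  2.0764 -0.4939  0.6558 -1.0934]
seat 1.2130906497171046 [-0.8656 -0.4181 -0.2756] [-0.7168  0.5089 -0.0117  1.8594  0.1663  0.51    1.1601]
True 4.2667 face coords TCP [ 0.0099 -0.      0.0143] dF [-1.9936  0.6265  7.2233] 0.045980479733002046
```

```bash
python3 - <<'E'
from geo import *
s=robot.get_state();print("moment face axes",R.T@np.array(s["moment"]),"force",R.T@np.array(s["force"]),R.T@(np.array(s["ee_pos"])-LOW))
robot.move_linear(np.array(s["ee_pos"])+Z*.002,.03)
robot.gripper_to(0.0)
s=robot.get_state();print("opening",s["opening"],s["grasp_force"],"F",np.array(s["force"]))
p=np.array(s["ee_pos"])
if s["opening"]>.015:
    robot.move_linear(p+Z*.015,.05); robot.move_linear(p+[0,0,.15],.15)
    s=robot.get_state();print("opening",s["opening"],s["grasp_force"],"F",np.array(s["force"]),s["moment"],s["time"])
    im=robot.grab_frame("top");im2=robot.grab_frame("scene");cv2.imwrite("pics/t1.png",im[:,:,::-1]);cv2.imwrite("pics/s1.png",im2[:,:,::-1])
    cv2.imwrite("pics/c2.png",cv2.resize(np.hstack([im2[30:250,110:330],im[60:280,110:330]])[:,:,::-1],(800,400)))
E
```

```text
moment face axes [-0.0787  0.3183  0.071 ] force [-0.914  -0.6135  8.054 ] [ 0.0099 -0.      0.0143]
opening 0.020407284121098056 29.99463804764673 F [ 2.0295  0.3463 -1.595 ]
opening 0.020388622521899175 29.99365212628618 F [ 0.1258  0.6964 -2.6534] [-0.2582  0.4059 -0.0279] 6.5583
```

View pics/c2.png

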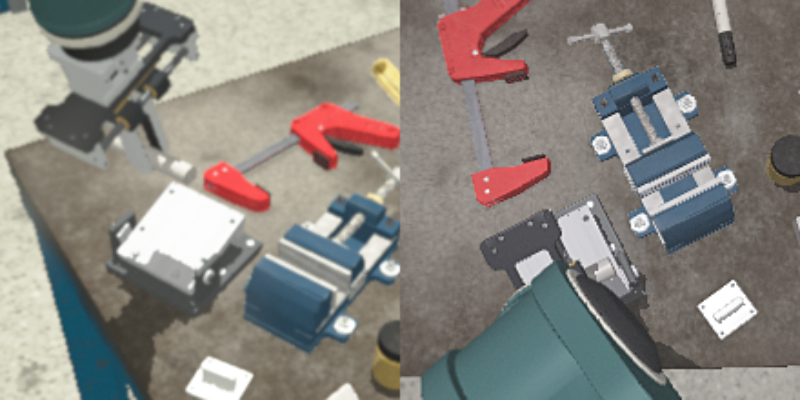

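The pin is gripped and held clear of the table (scene crop, near (165,165)). Now I'll set it down on the bench.

```bash
python3 - <<'E'
from geo import *
P=np.array([.46,-.11,.0])
d,A,q=best(P+[0,0,.2],down(np.pi/2)); robot.move_ptp(P+[0,0,.2],A)
robot.move_linear(P+[0,0,.05],.15)
F0=np.array(robot.get_state()["force"])
hit=robot.move_linear(P+[0,0,.012],.02,threshold=3)
s=robot.get_state();print(hit,s["ee_pos"],np.array(s["force"])-F0,s["opening"])
robot.gripper_to(.034); robot.pause(.1)
p=np.array(s["ee_pos"]); robot.move_linear(p+[0,0,.15],.2)
s=robot.get_state();print(s["time"],s["force"])
im=robot.grab_frame("top");im2=robot.grab_frame("scene");cv2.imwrite("pics/t2.png",im[:,:,::-1]);cv2.imwrite("pics/s2.png",im2[:,:,::-1])
c=lambda im,n,P:(lambda q:cv2.resize(im[max(0,q[1]-70):q[1]+70,max(0,q[0]-70):q[0]+70],(400,400)))(proj(n,P)[0].astype(int))
print(proj("top",[P])[0],proj("scene",[P])[0])
cv2.imwrite("pics/c3.png",np.hstack([c(im2,"scene",P),c(im,"top",P)])[:,:,::-1])
E
```

```text
True [ 0.46   -0.11    0.0212] [-0.9535  0.374  11.2031] 0.01989859083986845
12.375 [-0.0115 -0.7333 -0.4168]
[423.1488 236.5242] [305.7083 381.7844]
```

View pics/c3.png

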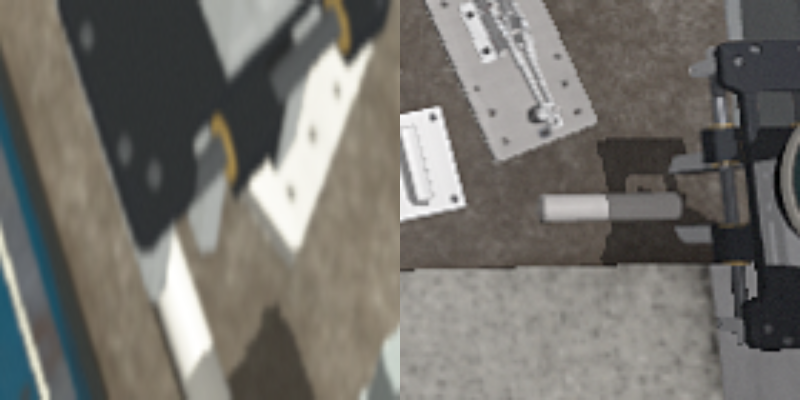

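The pin lies free on the bench, at about (610,207) in the top crop. The set-down height, with the pin axis 11 mm below the TCP, shows the face is about 4.8 mm lower than the camera estimate. I'll probe the slope at two points to get the exact height and tilt.

```bash
python3 - <<'E'
from geo import *
p0=f(.095,0,.06)
p=np.array(robot.get_state()["ee_pos"]); 
M=np.c_[-X,Y,-Z]; d,A,q=best(p0+[0,0,.06],M); print(d,A[:,0])
robot.move_ptp(p0+[0,0,.06],A); robot.gripper_to(0)
pts=[]
for x in(.095,.03):
    robot.move_linear(f(x,0,.03),.15)
    hit=robot.move_linear(f(x,0,.008),.015,threshold=3)
    s=robot.get_state();e=np.array(s["ee_pos"]);tip=e+np.array(s["tool_rot"])[:,2]*.019;pts.append(tip);print(hit,R.T@(tip-LOW),s["force"])
    robot.move_linear(e+Z*.015,.1)
d=pts[0]-pts[1];print("tilt",np.degrees(np.arctan2(d[2],np.hypot(*d[:2]))),s["time"],robot.get_state()["time"],robot.get_state()["opening"])
robot.move_linear(f(.03,0,.12),.2)
E
```

```text
1.1537378719648592 [-0.8656 -0.4181 -0.2756]
True [ 0.0949 -0.     -0.0044] [-1.679  -1.6826  7.3403]
True [ 0.03    0.     -0.0047] [-2.8898 -2.1536  8.9627]
tilt 16.26222278221447 18.675 18.975 0.0005549498181302467
```

```bash
sed -i 's/^YAW,TILT.*/YAW,TILT=.45,np.radians(16.26); LOW=np.array([.4956,.3798,.0423])/; s/^f=/LOW=LOW+Z*(-.0048)\nf=/' geo.py; python3 - <<'E'
from geo import *
# face reference on the probed plane, per camera
fs=[(202.8866,133.9794),(237.5645,151.5129),(186.5699,154.0814)];ft=[(172.3487,199.1158),(212.0189,179.4201),(185.4471,225.1145),(225.2946,204.6433)]
for n,px in(("scene",fs),("top",ft)):
    o,D=rays(n,px);P=o+D*(((LOW-o)@Z)/(D@Z))[:,None];print(n,(P-LOW)@R)
P=np.array([.4954,.0489,0])
d,A,q=best(P+[0,0,.15],down(.197)); print(d)
robot.move_ptp(P+[0,0,.15],A); robot.gripper_to(.05)
robot.move_linear(P+[0,0,.06],.15)
hit=robot.move_linear(P+[0,0,.035],.04,threshold=5); print("hit",hit)
robot.gripper_to(0); s=robot.get_state();print(s["opening"],s["grasp_force"],s["ee_pos"],s["force"])
if s["opening"]>.01:
    robot.move_linear(P+[0,0,.2],.15); s=robot.get_state();print(s["opening"],s["grasp_force"],s["force"],s["time"])
E
```

```text
scene [[ 0.0989  0.0538  0.    ]
 [ 0.0964 -0.0489  0.    ]
 [ 0.0341  0.0549  0.    ]]
top [[ 0.0956  0.0498  0.    ]
 [ 0.0946 -0.0488  0.    ]
 [ 0.0297  0.0517 -0.    ]
 [ 0.0296 -0.0491  0.    ]]
0.46860761066329837
hit False
0.013938191029482365 29.993999898433685 [0.4954 0.0489 0.0351] [0.2066 0.3968 1.0645]
0.013806759210084812 29.98945266008377 [-0.9918 -0.331  -1.6866] 25.15
```

The plate is gripped (opening 13.8 mm). I'll move it over the face with the matching tilt and take a picture before contact.

```bash
cat >> geo.py <<'E'
S=lambda h:f(.0485,.0015,.0351+h)
E
python3 - <<'E'
from geo import *
d,A,q=best(S(.1),np.c_[-X,Y,-Z]);print(d)
robot.move_ptp(S(.1),A); robot.move_linear(S(.012),.12); robot.pause(.2)
s=robot.get_state();print(s["time"],s["force"],s["opening"],R.T@(np.array(s["ee_pos"])-LOW))
im=robot.grab_frame("top");im2=robot.grab_frame("scene")
cv2.imwrite("pics/c4.png",np.hstack([cv2.resize(i[y:y+100,x:x+100],(400,400),interpolation=cv2.INTER_CUBIC) for i,x,y in((im2,160,110),(im,155,170))])[:,:,::-1])
E
```

```text
0.41664476183062094
27.5083 [-0.5413  0.6603 -1.8955] 0.013761673540366032 [0.0489 0.0018 0.0478]
```

View pics/c4.png

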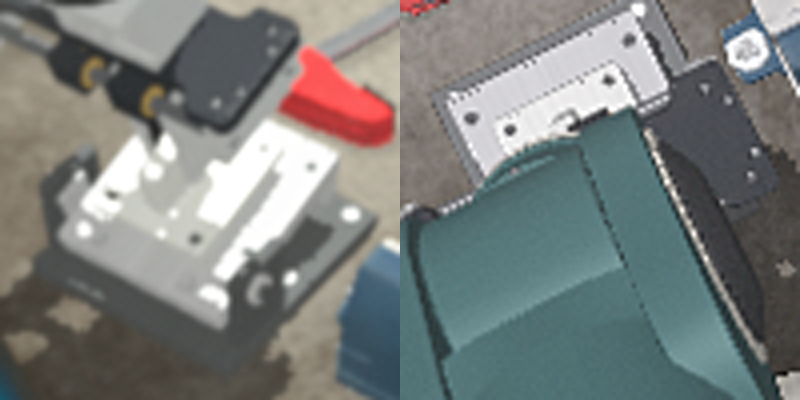

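The plate hovers parallel over the face. In the top crop its upper holes are at tile (511,130) and (609,79). I'll check its offset against the face holes in the same view, then lower it under guard and press.

```bash
python3 - <<'E'
from geo import *
px=[((511-400+.5)/4-.5+155,(130.5)/4-.5+170),((609-400+.5)/4-.5+155,79.5/4-.5+170)]
o,D=rays("top",px);Q=o+D*(((f(0,0,.0225)-o)@Z)/(D@Z))[:,None];Q=(Q-LOW)@R;print("plate upper holes",Q,"centre x",Q[:,0].mean()-.035-.0001,"y",Q[:,1].mean()-.0009)
s0=robot.get_state();F0=np.array(s0["force"])
fn=lambda s:R.T@(np.array(s["force"])-F0)
hit=robot.move_linear(S(-.006),.012,threshold=4)
s=robot.get_state();print(hit,R.T@(np.array(s["ee_pos"])-LOW),fn(s),s["time"])
robot.pause(.3);s=robot.get_state();print("settled",fn(s),R.T@(np.array(s["ee_pos"])-LOW),s["opening"])
E
```

```text
plate upper holes [[ 0.0816  0.0306  0.0225]
 [ 0.0821 -0.0295  0.0225]] centre x 0.046710366127445155 y -0.00033616851493779875
True [0.0485 0.0016 0.0347] [ 0.0436 -0.3402 10.689 ] 28.6083
settled [ 0.7013 -0.3077 10.6   ] [0.0485 0.0015 0.0347] 0.013838476391119316
```

Contact came 0.4 mm below the nominal flush height; a cocked plate would have touched early. It holds a steady 10.6 N normal force and its centre is at x ≈ 47 mm. Everything is in tolerance, so I'm handing in.

```bash
python3 - <<'E'
from geo import *
robot.pause(.3);s=robot.get_state();print(R.T@np.array(s["force"]),s["grasp_force"],s["time"])
print(robot.sign_off())
E
```

```text
[-0.7844  0.0668  7.7014] 30.00311315059662 29.2083
the job is handed in; nothing more can be done
None
```

The job is handed in, with no verdict returned: the steel pin lies free on the bench, and the plate is still gripped and looks flush on the face (contact height and position checked, angle not measured directly), pressed with about 10 N at 29 s.

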